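Clamp the tube box with the notched bench jaw

TASK

Clamp the pink tube box in the bench clamp: hold the red release bar up, slide the blue carriage along until its sprung rubber pad has pushed the box home against the grey end stop and the pad spring is well compressed but not bottomed, then let go so that the latch drops fully into the nearest notch and the box stays held by the spring. Never force the carriage while its latch is down in a notch, press on the box gently enough not to crush it, and leave the other things on the bench alone.

Things in the scene. Friction and masses are not known exactly. Their poses are not given: they have to be found in the camera images.
- rail: clamp deck, aluminium, 130 x 370 x 12 mm, fixed. Origin: centre of underside; z up; y = sliding direction, +y from the parked carriage to the box and the end stop. The grey fixed end stop (80 wide, 20 thick, 40 mm tall, on the deck) lies across the +y end; its place is not reported (near face at y = 115 to 155 mm): that the box is home must be felt as a rise of force.
- track: dark steel notch track along the deck's -x side, fixed; origin on the deck top at rail x = -50 mm, axes as the rail's. On it a strip of square teeth, 2 mm thick, 8 mm tall, one every 6 mm, notches 4 mm wide; the strip may sit +-3 mm along y, so where the notches lie is not reported. The latch starts in a 37 mm wide parking slot behind the first tooth and can leave it only with the bar up.
- carriage: blue carriage (76 x 60 mm, top 45 mm above bench), slides 150 mm along rail +y; 1.5 N friction + 60 N per m/s. Origin: bench plane below its centre, rail axes; rail y = -100 mm when fully back. Black sprung pad (50 x 26 mm) ahead, face at y = 64 to 88 mm (unreported setting): yields from 3 N, +1 N/mm, hard at 11 mm, 14 N. Let go at 11 to 12.5 N: it springs back to the next notch, up to 6 mm.
- release_bar (a joint): lift of the red release bar above the carriage, in m: 0 = fully down (latch in a notch or slot), about 0.0075 = latch lying on the teeth, 0.016 = top stop. A spring of 3 to 4.6 N and its weight of 0.9 N pull it down. Above 0.009 the latch clears the teeth.
- bar_grip (a point): middle of the red crossbar of the release bar: 92 mm long along the rail's x, 12 mm wide along y, 14 mm tall, level, centre 82 mm above the bench when down, 30 mm free under it to the carriage's top. Pinch it from above, fingers closing along the rail's y. It moves only up and down on the carriage and takes the carriage along.
- latch_tooth: steel latch tooth, 2 mm thick along y, 8 mm wide, fixed under the -x end of the release bar (50 mm to -x of the carriage's centre line); it drops between the teeth of the strip. Origin: below the carriage's centre, on the bench plane when the bar is down. Forces above 40 N on the teeth are too much.
- tube_box: pink and white tube box, 66 x 66 x 42 mm, loose, standing on the deck 2 to 34 mm short of the end stop; origin: centre of its underside, z up. It may carry at most 20 N.
- tape_roll: green tape roll, 85 mm across, lying on the bench; origin at its underside; leave it alone.
- timer: white lab timer, 66 x 70 x 18 mm; origin at its underside; leave it alone.
- petri_1: closed petri dish, 68 mm across, 15 mm tall; origin at its underside; leave it alone.
- forceps: steel forceps, 129 mm long, lying on the bench; leave them alone.
- marker_2: white marker with a red cap, 134 mm long, lying on the bench; leave it alone.
Mind the look-alikes: they are no part of the job. What is shaped like the tube_box but orange or purple is not meant.

How it is judged:
By the outcome, as a careful person would: the job done as asked, in the order asked, and still so for the second after the job is handed in, with the robot touching nothing.
It also fails if it takes over 51 s, if anything falls off the work surface, if the arm or the gripper's body presses on something with over 40 N, if the wrist force passes 120 N, or if a joint passes its speed limit or range.

ROBOT

A 6-joint arm with a two-finger parallel gripper is mounted at the origin on a cart in front of the work surface, level with it; the furniture and walls round the work are solid. World frame = base frame: x ahead of the robot, y to its left, z up, the work surface at z = 0. Lengths are in mm, angles in rad, forces in N, time in s.
With the tool pointing down it reaches from about 275 to 850 mm from the base axis. Payload 5.2 kg.
Tool frame: the origin (TCP) lies on the centre line of the jaws, within the pads' length; the fingertips stand 17 mm ahead of it and the grasp point (between the pads) lies 2 mm behind it; z points along the fingers, y is the direction in which the jaws open and shut (so a half turn about z gives the same grasp; the last joint's range is limited). The gripper opens to 85 mm and grips with 20 to 120 N. Pads are 22 mm wide; open, the fingers measure 114 mm over their backs; the gripper's body (76 mm by 85 mm) begins 54 mm behind the grasp point. The pads swing forward as they close: fully open they stand 13 mm farther back than shut.
Start: joints at [-1.47, 0.259, 1.535, -0, 1.348, -0.203], TCP at [164.553, -524.812, 248.31] pointing down, gripper open.
Joint ranges: [-3.14, 3.14], [-0.91, 2.08], [0.19, 2.58], [-1.22, 4.36], [0.22, 2.71], [-3.12, 3.12]. Speed limits (rad/s): [2.57, 2.57, 3.14, 3.14, 3.14, 3.14].

INTERFACE

Orientations are given as [roll, pitch, yaw] about the fixed x, y, z axes, in that order (R = Rz(yaw) Ry(pitch) Rx(roll)).
In Python, from cell import sensors, viewer, sign_off gives the robot as it stands.
- The arm moves only by the shell command python3 -m creep 'ROWS' [OPENING] [FORCE]. ROWS is JSON, one flat list of numbers, 4 for each row, row after row: the shift along the tool's x, y, z in units of 30 mm (1.0 is 30 mm), then the turn about the tool's z in units of 6 degrees (1.0 is 6 degrees). A call has 1 to 10 rows; each row shifts and turns the commanded pose from where the row before left it, along the tool's axes as they then stand; what a row does not reach is not made up. A row lasts 1/10 s, in which the tool goes at most 50 mm and 8.59 degrees, less where a joint would pass 70% of its speed; a pose out of reach is approached as far as the arm can. A call is refused whole if a number of a shift passes 1 or a number of a turn 1, either way. A call with a gripper value outside its range is refused whole. OPENING is the finger opening in mm, from 0 to 85.4, set as the call begins (- or left out, the last holds). The fingers move at their own pace and stop on an object; FORCE is the grip in N (left out, the last holds). Time passes only in rows, so rows that do not move let the fingers close. It gives the time, the measured TCP pose, the force and the opening at its end, in the units of the state.
- sensors.get_obs(): the state, without advancing time (a new reading comes with each control period).
- viewer.snapshot(name): name is "scene" or "side" or "wrist"; returns a dict with "color" (384x512x3 uint8, red, green, blue), "vertical_fov" (degrees; the focal length in pixels is half the picture's height over the tangent of half this angle, whatever the lens; pixels are square), "cx", "cy" (the principal point, pixels), "k1" (the pictures are not rectified: a ray, as slopes to the right and down, at radius r is drawn at 1 + k1 r^2 times it, then the intrinsics apply), "origin" and "orientation" of the camera in the world. Camera axes: x right, y down, z forward; pixel columns grow to the right and rows downward; lengths in mm; the calibration is good to about 2 mm. A picture is of the moment at which its call begins. There is no depth.
- sign_off(): hands the job in, once; it reports no verdict.
The state is a dict: "time_s": time; "joint_pos": joint angles; "qd": joint speeds; "tau": joint torques, N m; "eef_pos": TCP position; "tcp_rot": TCP orientation; "ft_force": force on the tool from outside, world axes, zero at the start; "moment": the same for the moment, N m; "gripper_width": finger opening in mm.
Only numpy, scipy, OpenCV 4.12 (cv2) and the standard library are available. Lean on these libraries where they do the work, as an engineer would, in place of code of your own. Each camera call takes 0.05 s, during which the arm holds its last target. There are 200 camera calls.

## Working session

There is one attempt and no reset: what is moved stays moved. The work goes in short steps, Python scripts to look and compute and a shell command to move; the robot and the scene stay as the last step left them, time stands still between calls to the robot, and variables do not carry over. Pictures are saved under pics/ and viewed, about 8 in all and at most 12, crops included, and the job is handed in when it is done.

```bash
mkdir -p pics; ls
python3 - <<'E'
from cell import sensors, viewer
import cv2,json,numpy as np
o=sensors.get_obs();print(o)
for n in("scene","side"):
    s=viewer.snapshot(n);c=s.pop("color");print(n,s);cv2.imwrite(f"pics/{n}0.png",c[:,:,::-1])
E
```

```text
pics
{'time_s': 0.0, 'joint_pos': array([-1.46980424e+00,  2.59334485e-01,  1.53612797e+00,  2.78328873e-05,
        1.34798116e+00, -2.02811803e-01]), 'qd': array([ 4.72499785e-04, -1.12313769e-03,  1.03430854e-03,  2.31432603e-04,
        2.38716677e-05, -1.21616998e-03]), 'tau': array([-2.48162478e-04, -4.46028292e+01, -2.90571678e+01, -5.11009821e-04,
        1.18776754e-02, -8.62733373e-06]), 'eef_pos': array([ 164.50624156, -524.28690831,  247.46122884]), 'tcp_rot': array([-3.13978509e+00, -3.99406667e-04,  3.03797356e-01]), 'ft_force': array([-0.12360613,  0.13415986, -0.2718707 ]), 'moment': array([-0.04565106,  0.00504587, -0.0250398 ]), 'gripper_width': 85.36589832802707}
scene {'vertical_fov': 47.29840479704359, 'cx': 250.87687187231245, 'cy': 182.1560669976051, 'k1': 0.024289286327843735, 'origin': array([-332.68103766, -765.10295572, 1092.51635049]), 'orientation': array([-2.30835322, -0.00757384, -0.85864626])}
side {'vertical_fov': 56.48264032097696, 'cx': 255.3421303927836, 'cy': 189.8394343387718, 'k1': -0.04388469540427834, 'origin': array([ 20.22571139, 807.89685265, 792.98195113]), 'orientation': array([-2.19620005, -0.01960542, -2.59097295])}
```

View pics/scene0.png

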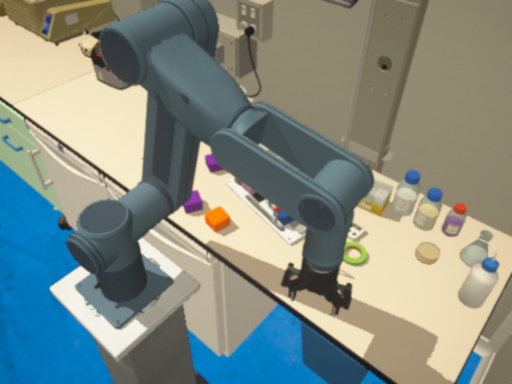

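View pics/side0.png

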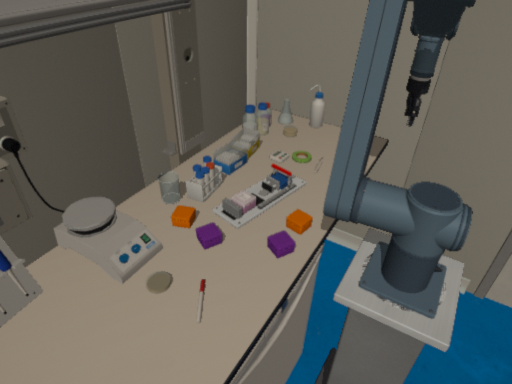

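The side view shows the clamp: end stop at about (233,208), pink box (244,201), carriage (275,185) and red bar (281,169). I'll enlarge that area.

```bash
python3 - <<'E'
import cv2
c=cv2.imread("pics/side0.png")[155:230,205:315]
cv2.imwrite("pics/side0c.png",cv2.resize(c,None,fx=7,fy=7,interpolation=cv2.INTER_CUBIC))
E
cat > h.py <<'E'
import numpy as np,cv2
from scipy.spatial.transform import Rotation as R
def cam(s):
    f=192/np.tan(np.radians(s["vertical_fov"]/2))
    K=np.array([[f,0,s["cx"]],[0,f,s["cy"]],[0,0,1]]);d=np.array([s["k1"],0,0,0])
    return K,d,R.from_euler("xyz",s["orientation"]).as_matrix(),np.array(s["origin"])
def ground(s,uv,z):
    K,d,M,o=cam(s)
    p=cv2.undistortPoints(np.array(uv,float).reshape(-1,1,2),K,d).reshape(-1,2)
    r=np.c_[p,np.ones(len(p))]@M.T
    return o+r*((np.array(z)-o[2])/r[:,2])[:,None]
def proj(s,P):
    K,d,M,o=cam(s)
    return cv2.projectPoints((np.array(P,float)-o)@M,np.zeros(3),np.zeros(3),K,d)[0].reshape(-1,2)
E
```

```text
(no output)
```

View pics/side0c.png

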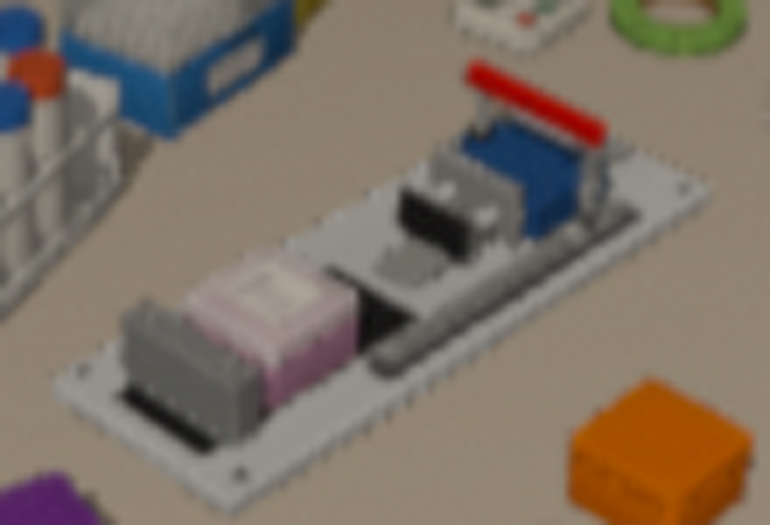

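The crop shows deck corners at about (58,385), (232,508) and (712,188), with the red bar running (472,70) to (603,137) and the box close to the stop. The box is clear of the carriage pad.

Run:
```python
from h import *
from cell import viewer,sensors
from scipy.optimize import least_squares
s=viewer.snapshot("side")
px=lambda a:(np.array(a,float)+.5)/7-.5+[205,155]
D=px([[58,382],[232,510],[712,188]]);B=px([[470,75],[602,138]])
# rail pts: +y end left(58)= +x side, (232)= -x,+y ; right = -x,-y
L=np.array([[65,185,12],[-65,185,12],[-65,-185,12]])
Bl=np.array([[46,-100,82],[-46,-100,82]])
print(ground(s,D,[12]*3)[:,:2], ground(s,B,[82]*2)[:,:2])
def T(p,L):
    c,k=np.cos(p[2]),np.sin(p[2]);return L@np.array([[c,k,0],[-k,c,0],[0,0,1]])+[p[0],p[1],0]
f=lambda p:np.r_[(proj(s,T(p,L))-D).ravel(),(proj(s,T(p,Bl+[0,p[3],0]))-B).ravel()]
g=ground(s,D,[12]*3);mid=(g[0]+g[2])/2;v=g[1]-g[2];yaw=np.arctan2(v[1],v[0])-np.pi/2
r=least_squares(f,[mid[0],mid[1],yaw,0]);p=r.x
print(p,np.degrees(p[2]),r.fun.round(2));print(T(p,np.array([[0,-100+p[3],82],[0,0,0]])))
o=sensors.get_obs();print(o["tcp_rot"],o["eef_pos"])
```

```text
[[ 636.7278747    55.70135404]
 [ 511.90212985   87.49294866]
 [ 436.61522742 -277.55603734]] [[ 554.54499485 -206.80682949]
 [ 466.86762104 -190.74315271]]
[ 5.34540162e+02 -1.08312992e+02 -2.16140350e-01  4.13162023e+00] -12.383929837627688 [-0.71  0.32  0.5  -0.07  0.96  0.72 -0.36 -0.92 -0.37 -0.35]
[[ 513.98009646 -201.95075128   82.        ]
 [ 534.5401619  -108.31299208    0.        ]]
[-3.14021789e+00 -2.46146048e-04  3.03782290e-01] [ 164.49698072 -524.4467328   247.66070766]
```

```bash
python3 -m creep '[0,0,0,1,0,0,0,1,0,0,0,1,0,0,0,1,0,0,0,0.97,0.5,-0.72,0,0,0.5,-0.72,0,0,0.5,-0.72,0,0,0.5,-0.72,0,0,0.5,-0.72,0,0]' 85 && python3 -m creep '[0.5,-0.72,0,0,0.5,-0.72,0,0,0.5,-0.72,0,0,0.5,-0.72,0,0,0.5,-0.72,0,0,0.5,-0.72,0,0,0.5,-0.72,0,0,0.5,-0.72,0,0,0.5,-0.72,0,0,0.5,-0.72,0,0]' && python3 -m creep '[0.5,-0.72,0,0,0.5,-0.72,0,0,0.5,-0.72,0,0,0,0,0,0,0,0,0,0]'
python3 - <<'E'
from h import *
from cell import viewer
import pickle
s=viewer.snapshot("wrist");pickle.dump(s,open("w1.pkl","wb"))
cv2.imwrite("pics/w1.png",s["color"][:,:,::-1])
print({k:v for k,v in s.items() if k!="color"})
E
```

```text
time_s: 1.15
eef_pos: [261.6, -434.5, 248.0]
tcp_rot: [-3.141, 0.0, -0.217]
ft_force: [-0.0, -0.5, 0.4]
gripper_width: 84.9
time_s: 2.15
eef_pos: [454.5, -255.8, 248.1]
tcp_rot: [-3.141, 0.0, -0.217]
ft_force: [0.0, -0.2, 1.1]
gripper_width: 85.2
time_s: 2.65
eef_pos: [511.7, -202.8, 247.8]
tcp_rot: [3.141, 0.001, -0.215]
ft_force: [-0.2, 0.5, -0.9]
gripper_width: 85.0
{'vertical_fov': 60.3323438089762, 'cx': 258.71376228914073, 'cy': 186.20950797222983, 'k1': 0.0013153927913359875, 'origin': array([ 576.56595023, -217.39790215,  373.08028537]), 'orientation': array([ 2.87610150e+00, -8.03510538e-04, -1.78609159e+00])}
```

View pics/w1.png

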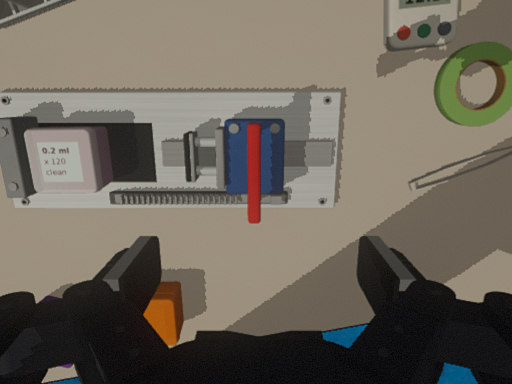

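The wrist view shows the deck's right corners at (340,92) and (336,207), the red bar at x≈254 from row 123 to 222, the pad face at x≈186, the box from 28 to 108, and the stop face at about 33.

Run:
```python
from h import *
import pickle
s=pickle.load(open("w1.pkl","rb"))
c=s["color"].astype(int);m=((c[:,:,0]>130)&(c[:,:,1]<60)&(c[:,:,2]<60)).astype(np.uint8)
m[:, :235]=0;m[:,275:]=0;m[240:]=0
ys,xs=np.nonzero(m);print(xs.min(),xs.max(),ys.min(),ys.max(),cv2.minAreaRect(np.c_[xs,ys].astype(np.float32)))
t=[(xs[ys<ys.min()+8].mean(),ys.min()),(xs[ys>ys.max()-8].mean(),ys.max())]
b=ground(s,t,[89,89]);print(t,b,b.mean(0))
d=ground(s,[(341,92),(336,207.5),(15,207.5)],[12]*3);print(d[:,:2])
v=d[1]-d[2];a1=np.arctan2(v[1],v[0])+np.pi/2;v=b[0]-b[1];print("yaw",a1,np.arctan2(v[1],v[0]))
for yaw in [-.216]:
  o=(d[0]+d[1])/2;x=np.array([np.cos(yaw),np.sin(yaw)]);y=np.array([-x[1],x[0]])
  f=lambda uv,z:((ground(s,[uv],[z])[0,:2]-o[:2])@y-185,(ground(s,[uv],[z])[0,:2]-o[:2])@x)
  print("bar",f((254,172),89),"pad",f((186,155),38),"boxnear",f((108,150),54),"boxfar",f((29,150),54),"stop",f((35,150),52), "carr",f((224,155),45),f((284,155),45))
```

```text
247 258 124 222 ((252.5, 173.0), (98.0, 11.0), 90.0)
[(np.float64(252.5), np.int64(124)), (np.float64(253.54545454545453), np.int64(222))] [[ 555.57273276 -207.64857461   89.        ]
 [ 468.80060553 -189.2071513    89.        ]] [ 512.18666914 -198.42786295   89.        ]
[[ 562.35489137 -303.13498824]
 [ 436.67738375 -278.32794007]
 [ 515.78037048   82.84001057]]
yaw -0.21561530815924224 -0.2094112640987309
bar (np.float64(-92.978180036968), np.float64(-4.732599239931208)) pad (np.float64(-22.664368824362498), np.float64(1.532825579496874)) boxnear (np.float64(49.253298102995444), np.float64(9.160763310536444)) boxfar (np.float64(125.87182801197383), np.float64(9.103683282171447)) stop (np.float64(121.41634721643618), np.float64(8.79208011207469)) carr (np.float64(-62.330837304946925), np.float64(2.7677917788025312)) (np.float64(-122.53505215148641), np.float64(2.802067364889921))
```

```bash
python3 -m creep '[-0.01,-0.15,0.7,0,0,0,0.7,0,0,0,0.7,0,0,0,0.7,0,0,0,0.7,0,0,0,0.7,0,0,0,0.7,0,0,0,0.6,0,0,0,0,0,0,0,0,0]' 45 50
python3 - <<'E'
from h import *
from cell import viewer
s=viewer.snapshot("wrist");cv2.imwrite("pics/w2.png",s["color"][:,:,::-1])
E
```

```text
time_s: 3.7
eef_pos: [512.0, -199.4, 83.5]
tcp_rot: [-3.142, 0.001, -0.218]
ft_force: [0.2, -0.2, -0.5]
gripper_width: 45.1
```

View pics/w2.png

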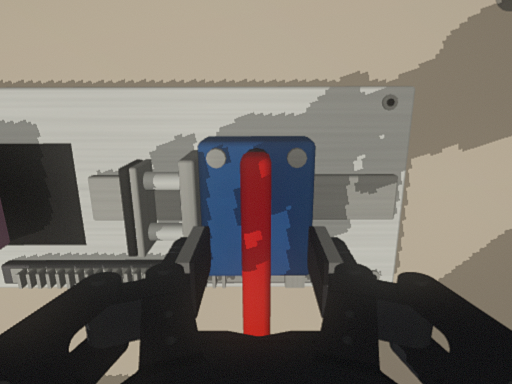

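The bar (column 257) is centred between the fingers (inner faces near 200 and 318). Closing.

```bash
python3 -m creep '[0,0,0.08,0,0,0,0,0,0,0,0,0,0,0,0,0,0,0,0,0,0,0,0,0,0,0,0,0,0,0,0,0]' 0 50
```

```text
time_s: 4.55
eef_pos: [512.8, -198.9, 81.7]
tcp_rot: [3.141, -0.001, -0.216]
ft_force: [-1.5, -0.5, 5.8]
gripper_width: 11.0
```

```bash
python3 -m creep '[0,0,-0.1,0,0,0,-0.1,0,0,0,-0.1,0,0,0,-0.1,0,0,0,0,0,0,0,0,0]'
```

```text
time_s: 5.15
eef_pos: [512.7, -198.8, 92.9]
tcp_rot: [3.141, -0.001, -0.217]
ft_force: [3.4, -1.9, -5.2]
gripper_width: 10.9
```

```bash
python3 -m creep '[0,-0.2,-0.02,0,0,-0.3,0,0,0,-0.4,0,0,0,-0.4,0,0,0,-0.4,0,0,0,-0.2,0,0,0,-0.1,0,0,0,0,0,0,0,0,0,0]'
python3 - <<'E'
from h import *
from cell import viewer,sensors
s=viewer.snapshot("wrist");cv2.imwrite("pics/w3.png",s["color"][:,:,::-1])
o=sensors.get_obs();print(o["ft_force"],o["eef_pos"])
E
```

```text
time_s: 6.05
eef_pos: [525.5, -139.8, 93.4]
tcp_rot: [-3.141, -0.0, -0.217]
ft_force: [4.0, 0.4, -4.5]
gripper_width: 10.6
[ 4.79075677  0.28736428 -5.19602635] [ 525.54268069 -139.76441525   93.43630541]
```

View pics/w3.png

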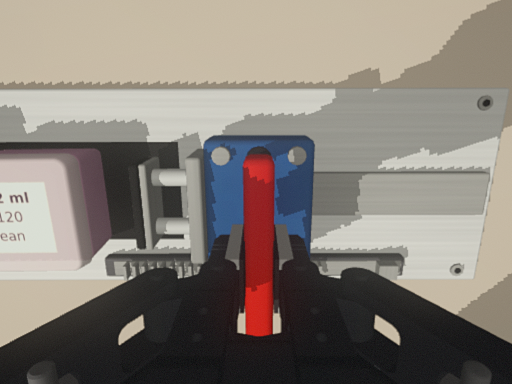

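Gap from pad to box is now roughly 17–20 mm and the pinch is good. I'll approach, then creep.

```bash
cat > rd.py <<'E'
from cell import sensors
import numpy as np
o=sensors.get_obs();y=np.array([np.sin(.2156),np.cos(.2156)])
print("s",round(float((o["eef_pos"][:2]-[512.7,-198.8])@y),2),"Fy",round(float(o["ft_force"][:2]@y),2),"Fz",o["ft_force"][2].round(1),"z",o["eef_pos"][2].round(1))
E
python3 -m creep '[0,-0.2,0,0,0,-0.2,0,0,0,0,0,0]'|tail -0; python3 rd.py
python3 -m creep '[0,-0.1,0,0,0,-0.1,0,0]'|tail -0; python3 rd.py
python3 -m creep '[0,-0.1,0,0,0,-0.1,0,0]'|tail -0; python3 rd.py
```

```text
s 72.24 Fy -0.0 Fz -5.6 z 93.5
s 77.74 Fy -2.85 Fz -4.7 z 93.5
s 84.11 Fy -3.4 Fz -4.6 z 93.6Exception ignored on flushing sys.stdout:
BrokenPipeError: [Errno 32] Broken pipe
Exception ignored on flushing sys.stdout:
BrokenPipeError: [Errno 32] Broken pipe
Exception ignored on flushing sys.stdout:
BrokenPipeError: [Errno 32] Broken pipe
```

```bash
python3 -m creep '[0,-0.1,0,0,0,-0.1,0,0]'>/dev/null; python3 rd.py
python3 -m creep '[0,-0.1,0,0]'>/dev/null; python3 rd.py
python3 -m creep '[0,-0.1,0,0]'>/dev/null; python3 rd.py
```

```text
s 90.18 Fy -4.47 Fz -5.1 z 93.5
s 93.17 Fy -3.52 Fz -5.8 z 93.5
s 96.17 Fy -4.79 Fz -5.0 z 93.5
```

```bash
python3 -m creep '[0,-0.07,0,0]'>/dev/null; python3 rd.py
python3 -m creep '[0,-0.07,0,0]'>/dev/null; python3 rd.py
```

```text
s 97.93 Fy -7.55 Fz -6.2 z 93.5
s 99.56 Fy -7.82 Fz -5.2 z 93.5
```

```bash
python3 -m creep '[0,-0.07,0,0]'>/dev/null; python3 rd.py
python3 -m creep '[0,-0.07,0,0]'>/dev/null; python3 rd.py
python3 -m creep '[0,0,0,0,0,0,0,0]'>/dev/null; python3 rd.py
for i in 1 2 3; do python3 -m creep '[0,0,0,0]'>/dev/null; python3 rd.py; done
```

```text
s 101.23 Fy -10.58 Fz -5.3 z 93.6
s 102.9 Fy -11.52 Fz -4.6 z 93.6
s 103.11 Fy -9.42 Fz -5.2 z 93.6
s 103.09 Fy -9.72 Fz -5.5 z 93.6
s 103.11 Fy -7.84 Fz -5.5 z 93.6
s 103.08 Fy -9.15 Fz -3.9 z 93.6
```

```bash
for i in 1 2 3; do python3 -m creep '[0,-0.025,0,0]'>/dev/null; python3 rd.py; done
for i in 1 2 3 4 5 6; do python3 -m creep '[0,0,0,0]'>/dev/null; python3 rd.py; done
```

```text
s 103.44 Fy -11.64 Fz -5.1 z 93.6
s 104.01 Fy -12.0 Fz -5.0 z 93.6
s 104.62 Fy -14.07 Fz -5.2 z 93.6
s 104.68 Fy -11.88 Fz -4.7 z 93.6
s 104.67 Fy -11.8 Fz -5.2 z 93.6
s 104.69 Fy -12.87 Fz -4.3 z 93.6
s 104.67 Fy -11.75 Fz -4.8 z 93.6
s 104.68 Fy -12.35 Fz -5.2 z 93.6
s 104.7 Fy -11.51 Fz -4.7 z 93.6
```

```bash
python3 -m creep '[0,-0.015,0,0,0,0,0,0]'>/dev/null; python3 rd.py
for i in 1 2 ; do python3 -m creep '[0,0,0,0]'>/dev/null; python3 rd.py; done
python3 -m creep '[0,0,0.05,0,0,0,0.05,0]'>/dev/null; python3 rd.py
python3 -m creep '[0,0,0.03,0,0,0,0,0]'>/dev/null; python3 rd.py
python3 -m creep '[0,0,0.03,0,0,0,0,0]'>/dev/null; python3 rd.py
```

```text
s 104.97 Fy -13.09 Fz -5.5 z 93.6
s 104.98 Fy -12.46 Fz -4.7 z 93.6
s 104.98 Fy -12.47 Fz -4.6 z 93.6
s 104.99 Fy -12.36 Fz -4.7 z 90.6
s 104.98 Fy -12.67 Fz -5.1 z 89.6
s 104.96 Fy -12.63 Fz -2.0 z 89.2
```

Latch has touched the tooth tops (lift ≈ 7.5 mm), spring at about 11.5–12.5 N. Letting go.

```bash
python3 -m creep '[0,0,0,0,0,0,0,0,0,0,0,0,0,0,0,0,0,0,0,0,0,0,0,0]' 45
python3 - <<'E'
from h import *
from cell import viewer
s=viewer.snapshot("wrist");cv2.imwrite("pics/w4.png",s["color"][:,:,::-1])
E
```

```text
time_s: 10.6
eef_pos: [535.5, -93.8, 88.7]
tcp_rot: [-3.141, 0.0, -0.216]
ft_force: [0.4, -0.5, -0.0]
gripper_width: 44.9
```

View pics/w4.png

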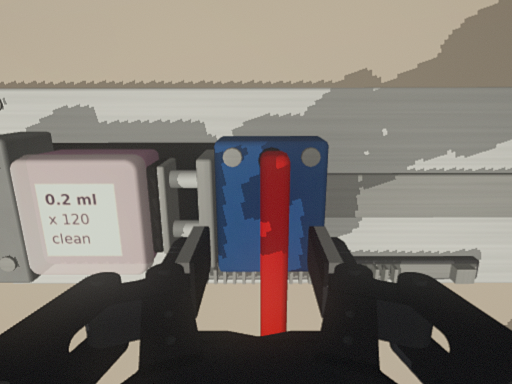

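```bash
python3 -m creep '[0,0,-0.3,0,0,0,-0.7,0,0,0,-0.7,0,0,0,-0.7,0,0,0,-0.7,0,0,0,-0.7,0,0,0,-0.7,0,0,0,-0.7,0,0,0,0,0,0,0,0,0]' 85
python3 - <<'E'
from h import *
from cell import viewer
import pickle
s=viewer.snapshot("wrist");pickle.dump(s,open("w5.pkl","wb"))
a=s["color"][70:230,20:340];b=pickle.load(open("w1.pkl","rb"))["color"][70:230,20:340]
q=np.vstack([a,b])[:,:,::-1];cv2.imwrite("pics/w5.png",cv2.resize(q,None,fx=1.8,fy=1.8,interpolation=cv2.INTER_CUBIC))
t=viewer.snapshot("side");pickle.dump(t,open("s5.pkl","wb"))
cv2.imwrite("pics/s5.png",cv2.resize(np.ascontiguousarray(t["color"][155:230,205:315,::-1]),None,fx=7,fy=7,interpolation=cv2.INTER_CUBIC))
E
```

```text
time_s: 11.65
eef_pos: [535.5, -94.1, 245.2]
tcp_rot: [3.141, -0.001, -0.217]
ft_force: [-0.9, 0.8, -0.8]
gripper_width: 85.1
```

View pics/w5.png

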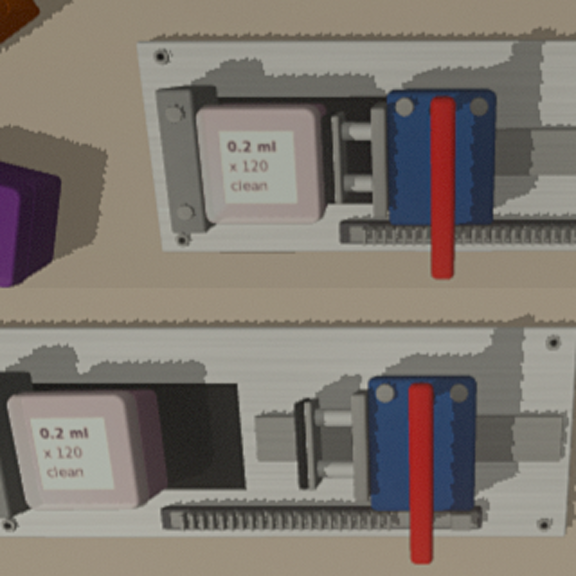

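View pics/s5.png

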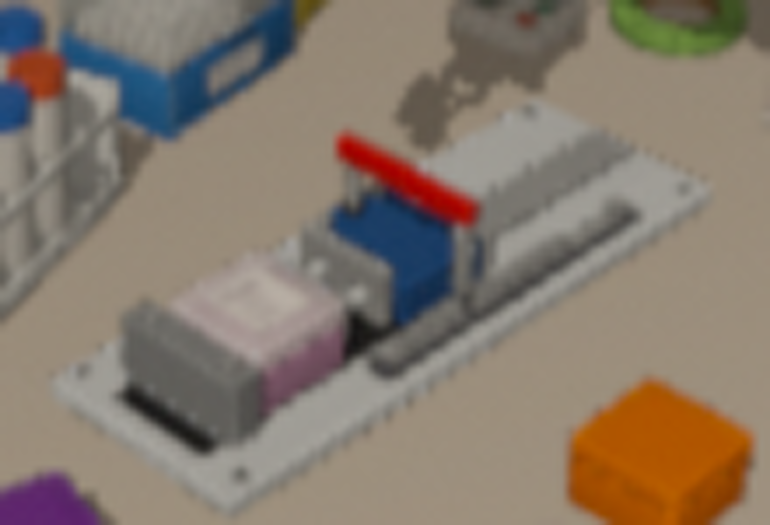

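Top view (upper half): the box is home against the stop, the pad is against the box, and the pad gap is shorter than when parked. I'll triangulate the bar before and after to get carriage travel and bar height.

Run:
```python
from h import *
import pickle
from cell import sensors
from scipy.optimize import least_squares
w1,w5,s5=[pickle.load(open(f,"rb")) for f in("w1.pkl","w5.pkl","s5.pkl")]
s1=dict(s5);s1["color"]=cv2.imread("pics/side0.png")[:,:,::-1]
def cen(s,box):
    h=s["color"].astype(int);m=(h[:,:,0]>110)&(h[:,:,1]<60)&(h[:,:,2]<60)
    k=np.zeros_like(m);x0,x1,y0,y1=box;k[y0:y1,x0:x1]=1;ys,xs=np.nonzero(m&k)
    return np.array([(xs.min()+xs.max())/2,(ys.min()+ys.max())/2]),len(xs)
yv=np.array([np.sin(.2156),np.cos(.2156),0])
P=[]
for w,s,b1,b2 in((w1,s1,(235,275,100,240),(265,300,160,180)),(w5,s5,(240,300,100,240),(250,276,170,190))):
    a,n1=cen(w,b1);c,n2=cen(s,b2)
    r=least_squares(lambda p:np.r_[proj(w,[p])[0]-a,proj(s,[p])[0]-c],[530,-100,85]);P.append(r.x);print(a,n1,c,n2,r.x,r.fun.round(2))
print("travel",(P[1]-P[0])@yv,"dz",P[1][2]-P[0][2])
print(sensors.get_obs()["time_s"])
```

```text
[253. 173.] 1194 [281.  169.5] 68 [ 512.35590801 -198.38928559   82.2998031 ] [ 0.08  0.08 -0.46  0.05]
[265.  174.5] 1202 [262.5 180.5] 76 [ 533.32011303 -100.11016134   81.35020965] [ 0.08  0.07 -0.4   0.07]
travel 100.48873393983716 dz -0.9495934483874606
11.75
```

```bash
python3 -c "
from cell import sign_off;print(sign_off())"
```

```text
the job is handed in; nothing more can be done
None
```

The pink tube box is clamped against the grey end stop with the latch down in a notch, and the job was handed in at about 11.8 s of the 51 s allowed.

**What I did:**
1. I pinched the red bar and lifted it about 12 mm.
2. I slid the carriage about 97 mm, until the force rose because the box was home.
3. I went on to 105 mm. The wrist read about 12.5 N along the rail, which I take as 11 to 12.5 N of spring force once carriage friction is allowed for.
4. I lowered the latch onto the tooth tops, opened the fingers and raised the arm to 245 mm.

**Last checks:**
- **Latch:** triangulating the bar from the wrist and side cameras put its height within about 1 mm of its fully-down height. Resting on the teeth it would be about 7.5 mm higher.
- **Spring:** the carriage ended about 100.5 mm along, so it sprang back roughly 4.5 mm to its notch. About 4 mm of pad compression should remain, or roughly 7 N. The top view shows a gap reduction of about the same size, with the box between pad and stop.
- **Disagreement:** my first reading of the spring-back, from the close-up wrist picture, gave about 6.5 mm. I trusted the triangulated 4.5 mm more, but did not measure the remaining spring force directly.
- **Other items:** the arm only came near the clamp and touched nothing else. I did not check the other items one by one.

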